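# Load the bowl polisher, set its speed lever to the pointer, start it

### The job

First lay the brass star casting (not the leaf or the disc) in the bowl of the polisher; set it down, do not drop it. Then swing the speed lever on top of the polisher until it points exactly at the small fixed pointer on the rim of its dial, and only then press the start button fully down and let it come up again. Leave the leaf and the disc where they lie.

Things in the scene. Friction and masses are not known exactly. Their poses are not given: they have to be found in the camera images.
- star_center (a point): the star: a five-pointed brass casting, 57 mm across its points, 8 mm thick, 70 g, lying flat, with a round sprue stub (12 mm diameter) standing up from its middle to 38 mm above its underside: grip it by the stub. This point is on the stub's axis, 19 mm above the star's underside; z up along the stub. It lies on a fixed wooden board 20 mm thick, together with the leaf and the disc, whose places are swapped at random; their centres are at least 95 mm apart
- leaf_center (a point): the leaf: a brass casting 58 x 18 mm, otherwise like the star (8 mm thick, same stub); not to be moved. Point on its stub's axis, 19 mm above its underside
- disc_center (a point): the disc: a round brass casting of 48 mm diameter, otherwise like the star (8 mm thick, same stub); not to be moved. Point on its stub's axis, 19 mm above its underside
- machine: the bowl polisher: a fixed white casing 260 mm deep (x) by 376 mm wide (y), its top 50 mm above the table; origin at the centre of its underside, x away from its front, y to its left, z up. On it: the bowl on the left (+y), the speed lever on the right (-y), the start button at the front between them. Nothing on it is higher than 112 mm above the table
- bowl_floor (a point): centre of the bowl's flat inner floor, 56 mm above the table. Round aluminium bowl, open above, straight walls, inner diameter 124 mm, rim 44 mm above this floor, outer diameter 132 mm
- lever_pivot (a point): the lever's upright hinge axis, at the height of the casing's top (50 mm above the table); axes parallel to the machine's. Centre of a round dial of 100 mm radius
- lever (a joint): angle of the speed lever about its upright hinge (rad), 0 to 2.2, growing counter-clockwise seen from above; at 0 the lever points 1.1 rad (63 deg) from the machine's -x (front) direction towards its +y side, at 1.1 straight to the front. It turns with a light friction (about 0.08 N m) and stays where it is left
- lever_knob (a point): the lever's black knob: an upright round handle of 20 mm diameter and 45 mm height at 64 mm from the hinge axis, near the lever's end. The point lies on its axis, 22 mm below its top, 23 mm above its foot (where it meets the flat steel arm, 8 mm thick and 12 mm wide), 90 mm above the table. x points from the hinge out along the lever, z up
- pointer_nose (a point): inner end of the pointer, a fixed dark steel wedge 12 mm wide and 7 mm high on the dial's rim, whose nose points at the hinge; 82 mm from the hinge axis, 56 mm above the table. x points from the hinge out through the pointer. The lever is set when it and the pointer lie on one line from the hinge (their x axes parallel). It may sit anywhere in the dial's left half and a little beyond: lever angles 0.25 to 1.25
- start (a joint): travel of the start button (m): 0 up, 0.006 fully down; sprung, about 5 N when fully down
- start_top (a point): centre of the top face of the start button (28 mm diameter); it is pressed straight down
Things that resemble listed ones, but are neither listed nor needed, are in the scene too. What is shaped like the part that bears star_center but green is not meant.

How it is judged:
By the outcome, as a careful person would: the job done as asked, in the order asked, and still so for the second after the job is handed in, with the robot touching nothing.
It also fails if it takes over 67 s, if anything falls off the work surface, if the arm or the gripper's body presses on something with over 40 N, if the wrist force passes 120 N, or if a joint passes its speed limit or range.

### The arm

A 7-joint arm with a two-finger parallel gripper is mounted at the origin on the work surface. World frame = base frame: x ahead of the robot, y to its left, z up, the work surface at z = 0. Lengths are in mm, angles in rad, forces in N, time in s.
With the tool pointing down it reaches from about 425 to 950 mm from the base axis. Payload 4.7 kg.
Tool frame: the origin (TCP) lies at the very end of the fingers, on their centre line; the grasp point (between the pads) lies 19 mm behind it; z points along the fingers, y is the line along which they close (so a half turn about z gives the same grasp; the last joint's range is limited). The gripper opens to 87 mm and grips with 3 to 60 N. Pads are 19 mm wide; open, the fingers measure 117 mm over their backs; the gripper's body (75 mm by 190 mm) begins 51 mm behind the grasp point.
Start: joints at [1.296, 0.469, -0.049, 1.532, 0.024, 1.141, -0.082], TCP at [164.296, -654.718, 222.573] pointing down, gripper open.
Joint ranges: [-2.59, 2.59], [-0.33, 1.99], [-1.39, 1.29], [0.1, 2.45], [-1.04, 4.18], [0.21, 1.99], [-2.66, 2.66]. Speed limits (rad/s): [2.57, 2.57, 3.14, 3.14, 3.14, 3.14, 3.14].

### API

Orientations are given as [roll, pitch, yaw] about the fixed x, y, z axes, in that order (R = Rz(yaw) Ry(pitch) Rx(roll)).
In Python, from plant import monitor, viewer, job gives the robot as it stands.
- The arm moves only by the tool jog_arm, never from a script. Its argument "targets" is a list of rows, each a list of 4 numbers: the shift along the world's x, y, z in m, then the turn about the world's z in degrees. A call has 1 to 10 rows; each row is the pose to reach, as a shift and turn from the pose commanded when the call began; what a row does not reach only later rows make up. A row lasts 1/10 s, in which the tool goes at most 50 mm and 8.59 degrees, less where a joint would pass 70% of its speed; a pose out of reach is approached as far as the arm can. A call with a gripper value outside its range is refused whole. "gripper" is the closure, from -1 (fully open) to 1 (shut), set as the call begins (left out, the last holds). The fingers move at their own pace and stop on an object; "squeeze" is the grip in N (left out, the last holds). Time passes only in rows, so rows that repeat a pose let the fingers close. It gives the time, the measured TCP pose, the force, the opening and the grip force at its end, in the units of the state.
- monitor.get_obs(): the state, without advancing time (a new reading comes with each control period).
- viewer.snapshot(name): name is "scene" or "top" or "wrist"; returns (picture, depth): 400x640x3 uint8, blue, green, red; 400x640 float32, mm along the optical axis (not along the pixel's ray), 0 where there is no reading.
- viewer.camera_model(name): a dict with "intrinsics" (3x3 intrinsics, pixels), "k1" (the pictures are not rectified: a ray, as slopes to the right and down, at radius r is drawn at 1 + k1 r^2 times it, then the intrinsics apply), "world_to_cam" (4x4, takes a point from world to camera coordinates); the wrist camera has in their place "T_tool_cam" (4x4, takes a point from camera to tool coordinates, whose origin is the TCP and whose axes are the flange's). Camera axes: x right, y down, z forward; pixel columns grow to the right and rows downward; lengths in mm; the calibration is good to about 2 mm. A picture is of the moment at which its call begins: read the wrist's pose just before it. camera_model takes no time and is no camera call.
- job.close_job(): hands the job in; it is judged then, once.
The state is a dict: "t": time; "qpos": joint angles; "dq": joint speeds; "joint_efforts": joint torques, N m; "eef_pos": TCP position; "eef_rot": TCP orientation; "force": force on the tool from outside, world axes, zero at the start; "torque": the same for the moment, N m; "grip_width": opening from 0.0 (shut) to 1.0 (fully open); "gripper_force": force on a finger pad.
Only numpy, scipy, OpenCV 4.12 (cv2) and the standard library are available. Lean on these libraries where they do the work, as an engineer would, in place of code of your own. Each camera call takes 0.05 s, during which the arm holds its last target. There are 200 camera calls.

## Working session

There is one attempt and no reset: what is moved stays moved. The work goes in short steps, Python scripts to look and compute and a tool call to move; the robot and the scene stay as the last step left them, time stands still between calls to the robot, and variables do not carry over. Pictures are saved under pics/ and viewed, at most 10 in all, crops included, and the job is handed in when it is done.

Besides the shell and the picture viewer there is one more tool, called after "Call:" as name(argument=value, ...), one argument or row to a line, values as JSON. jog_arm: Moves the arm, as the interface text tells. Its arguments: {"type":"object","properties":{"targets":{"type":"array","items":{"type":"array","items":{"type":"number"}}},"gripper":{"type":"number"},"squeeze":{"type":"number"}},"required":["targets"]}

```bash
mkdir -p pics
cat > h.py <<'E'
import numpy as np, cv2
from scipy.spatial.transform import Rotation as R
from plant import monitor, viewer, job
def snap(n):
    o=monitor.get_obs(); im,d=viewer.snapshot(n); m=viewer.camera_model(n)
    if n=="wrist":
        T=np.eye(4);T[:3,:3]=R.from_euler('xyz',o["eef_rot"]).as_matrix();T[:3,3]=o["eef_pos"]
        C=T@np.array(m["T_tool_cam"])
    else: C=np.linalg.inv(np.array(m["world_to_cam"]))
    return im,d,(np.array(m["intrinsics"],float),m["k1"],C)
def ray(cam,uv):
    K,k1,C=cam
    p=cv2.undistortPoints(np.array(uv,float).reshape(-1,1,2),K,np.array([k1,0,0,0,0.])).reshape(-1,2)
    return C[:3,3],np.c_[p,np.ones(len(p))]@C[:3,:3].T
def onz(cam,uv,z):
    o,d=ray(cam,uv); return o+d*((z-o[2])/d[:,2])[:,None]
def bydepth(cam,dep,uv):
    o,d=ray(cam,uv); return np.array([o+d[i]*dep[int(round(v)),int(round(u))] for i,(u,v) in enumerate(uv)])
def proj(cam,P):
    K,k1,C=cam; W=np.linalg.inv(C)
    return cv2.projectPoints(np.array(P,float).reshape(-1,1,3),cv2.Rodrigues(W[:3,:3])[0],W[:3,3],K,np.array([k1,0,0,0,0.]))[0].reshape(-1,2)
E
python3 - <<'E'
from h import *
print(monitor.get_obs())
for n in("top","scene"):
    im,d,c=snap(n); cv2.imwrite(f"pics/{n}0.png",im); np.savez(f"{n}0.npz",im=im,d=d,K=c[0],k1=c[1],C=c[2]); print(n,c[2].round(2))
E
```

```text
{'t': 0.0, 'qpos': array([ 1.29608529,  0.46946993, -0.04857132,  1.53366593,  0.02412852,
        1.14101164, -0.08230322]), 'dq': array([ 2.48219985e-04,  7.35755276e-04,  8.24827546e-06, -4.06418468e-04,
        1.29932838e-05, -4.97723410e-04, -1.93507608e-04]), 'joint_efforts': array([ 1.45064201e-03, -5.07974052e+01, -8.04809527e-02, -2.36158812e+01,
       -6.15379703e-02,  3.79863835e-02,  1.68110378e-04]), 'eef_pos': array([ 164.10091538, -654.13907161,  221.49201986]), 'eef_rot': array([-3.13962721e+00,  1.08457771e-04,  2.45829772e-01]), 'force': array([-0.4116526 ,  0.18165494,  0.36742895]), 'torque': array([ 0.01565338, -0.00305684, -0.00147568]), 'gripper_force': 0.0, 'grip_width': 1.0006033085280897}
top [[ 0.0000e+00 -9.9000e-01  1.5000e-01  3.5070e+02]
 [-1.0000e+00 -0.0000e+00 -1.0000e-02 -1.0388e+02]
 [ 1.0000e-02 -1.5000e-01 -9.9000e-01  9.9513e+02]
 [ 0.0000e+00  0.0000e+00  0.0000e+00  1.0000e+00]]
scene [[-1.40000e-01  7.60000e-01 -6.40000e-01  1.36390e+03]
 [ 9.90000e-01  1.10000e-01 -9.00000e-02  3.80600e+01]
 [ 0.00000e+00 -6.40000e-01 -7.70000e-01  1.12582e+03]
 [ 0.00000e+00  0.00000e+00  0.00000e+00  1.00000e+00]]
```

View pics/top0.png

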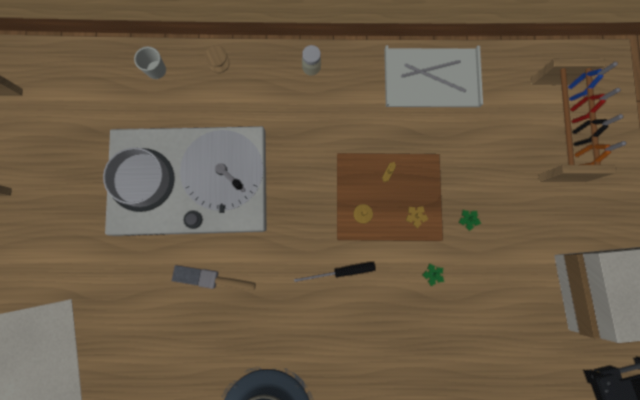

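View pics/scene0.png

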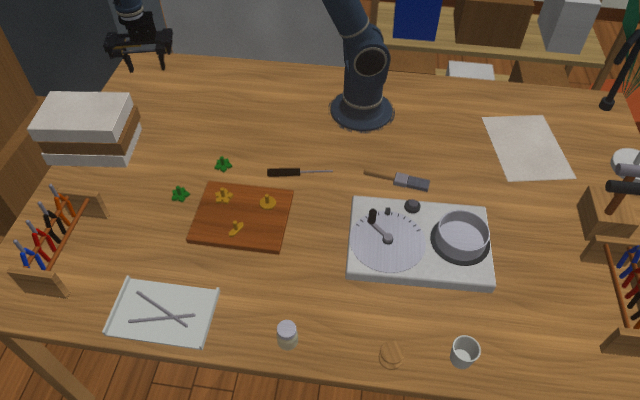

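In the top view the brass candidates are the star at (417,216), the disc at (363,213) and the leaf at (389,171). The green stars at (470,219) and (433,275) are decoys. In the scene view the star is at (223,195). The bowl is at top (138,178), the button at (193,219), the knob at (238,185), the hinge at (221,169) and the pointer at about (222,208). I choose (417,216).

Run:
```python
from h import *
D={}
for n in("top","scene"):
    f=np.load(f"{n}0.npz"); D[n]=(f["im"],f["d"],(f["K"],float(f["k1"]),f["C"]))
rois={"top":{"star":(417,216),"disc":(363,213),"leaf":(389,171)},"scene":{"star":(223,195),"disc":(268,202),"leaf":(236,228)}}
for n in D:
    im,d,c=D[n]; hsv=cv2.cvtColor(im,cv2.COLOR_BGR2HSV)
    for k,(u,v) in rois[n].items():
        s=16; h=hsv[v-s:v+s,u-s:u+s]; 
        m=cv2.inRange(h,(18,120,110),(32,255,255)); ys,xs=np.nonzero(m); cx,cy=xs.mean()+u-s,ys.mean()+v-s
        print(n,k,len(xs),(cx,cy),"z24",onz(c,[(cx,cy)],24)[0].round(1))
        # points by depth: highest = stub top
        uv=[(x+u-s,y+v-s) for x,y in zip(xs,ys)]; P=bydepth(c,d,uv); z=P[:,2]
        t=P[z>z.max()-6]; print("   stub",t.mean(0).round(1),len(t), "zmed",np.median(z).round(1))
im,d,c=D["top"]
pts={"bowl":(138,178),"button":(193,219),"hinge":(221,169),"knob":(238,185),"pointer":(222,208)}
for k,p in pts.items(): print(k,bydepth(c,d,[p])[0].round(1))
corn=[(109,129),(265,127),(265,231),(106,234)]; print(onz(c,corn,50).round(1))
im0=cv2.resize(im[120:250,330:480],None,fx=2.6,fy=2.6,interpolation=2); im1=cv2.resize(im[115:245,100:275],None,fx=2.2,fy=2.6)
cv2.imwrite("pics/crop1.png",np.hstack([im0,cv2.resize(im1,(390,im0.shape[0]))]))
```

```text
top star 238 (np.float64(416.6302521008403), np.float64(215.8781512605042)) z24 [ 468.5 -363.4   24. ]
   stub [ 350.7 -103.9  995.1] 1 zmed 29.1
top disc 257 (np.float64(362.67315175097275), np.float64(213.63813229571986)) z24 [ 473.4 -230.6   24. ]
   stub [ 350.7 -103.9  995.1] 1 zmed 29.0
top leaf 100 (np.float64(388.55), np.float64(171.16)) z24 [ 580.8 -297.    24. ]
   stub [ 579.2 -296.6   59.3] 16 zmed 29.4
scene star 161 (np.float64(223.1801242236025), np.float64(195.64596273291926)) z24 [ 468.2 -361.    24. ]
   stub [ 472.3 -360.5   59.6] 5 zmed 26.8
scene disc 153 (np.float64(267.48366013071893), np.float64(202.2941176470588)) z24 [ 474.8 -228.8   24. ]
   stub [1363.9   38.1 1125.8] 1 zmed 27.3
scene leaf 104 (np.float64(235.79807692307693), np.float64(228.28846153846155)) z24 [ 578.  -296.2   24. ]
   stub [1363.9   38.1 1125.8] 1 zmed 26.9
bowl [552.9 309.6  56.5]
button [453.  169.8  74. ]
hinge [573.2 110.8  69.2]
knob [526.5  61.7 110.7]
pointer [481.1 107.3  59.4]
[[675.7 389.8  50. ]
 [684.6  11.1  50. ]
 [427.6   5.7  50. ]
 [419.7 377.1  50. ]]
```

View pics/crop1.png

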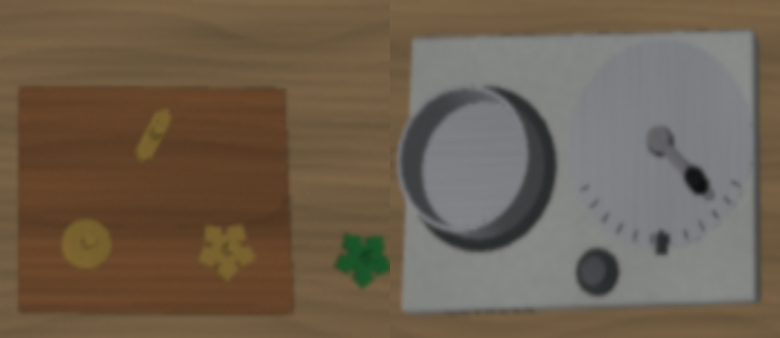

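The crop confirms it: the star at crop (227,250) has five points and is brass, the disc is at (86,243) and the leaf at (153,135). The pointer is at crop (661,242) and the knob at (697,180). Approaching above the star for a closer look.

Call:
jog_arm(
  targets=[
    [0.305, 0.293, 0, 0],
    [0.305, 0.293, 0, 0],
    [0.305, 0.293, 0, 0],
    [0.305, 0.293, 0, 0],
    [0.305, 0.293, 0, 0],
    [0.305, 0.293, 0, 0],
    [0.305, 0.293, 0, 0],
    [0.305, 0.293, 0, 0],
    [0.305, 0.293, 0, 0],
    [0.305, 0.293, 0, 0],
  ],
  gripper=-0.2,
  squeeze=25,
)

```text
t: 1.1
eef_pos: [472.8, -357.0, 222.2]
eef_rot: [-3.14, -0.002, 0.254]
force: [0.2, -0.2, 0.2]
grip_width: 0.6
gripper_force: 0.0
```

Run:
```python
from h import *
print(viewer.camera_model("wrist"))
im,d,c=snap("wrist"); o=monitor.get_obs(); print(o["t"],o["eef_pos"],o["eef_rot"],o["grip_width"])
cv2.imwrite("pics/w1.png",im); np.savez("w1.npz",im=im,d=d,K=c[0],k1=c[1],C=c[2])
print(proj(c,[[469,-361,28],[469,-361,58]]))
```

```text
{'intrinsics': array([[354.03854665,   0.        , 320.37765344],
       [  0.        , 354.03854665, 199.39942869],
       [  0.        ,   0.        ,   1.        ]]), 'k1': -0.07308408914640374, 'T_tool_cam': array([[ 8.27279514e-04, -9.63611191e-01, -2.67306544e-01,
         7.31552156e+01],
       [ 9.99999489e-01,  6.42022108e-04,  7.80450038e-04,
         3.05120263e-01],
       [-5.80433679e-04, -2.67307054e-01,  9.63611230e-01,
        -1.62538795e+02],
       [ 0.00000000e+00,  0.00000000e+00,  0.00000000e+00,
         1.00000000e+00]])}
1.15 [ 470.5002233  -359.75267733  222.1421805 ] [-3.14072230e+00  2.31573450e-04  2.50211191e-01] 0.6000215233700823
[[323.03229572 179.93374013]
 [323.21812338 186.65649575]]
```

View pics/w1.png

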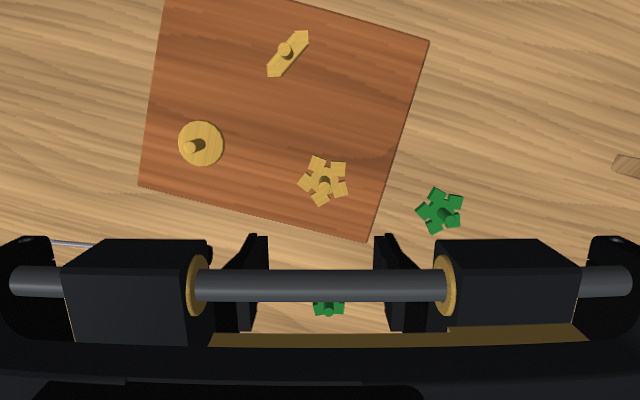

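The wrist view shows the star at (324,180) with its stub at about (324,184), the disc at (200,143) and the leaf at (288,53). Now a precise fix.

Run:
```python
from h import *
f=np.load("w1.npz"); im,d,c=f["im"],f["d"],(f["K"],float(f["k1"]),f["C"])
hsv=cv2.cvtColor(im,cv2.COLOR_BGR2HSV); m=cv2.inRange(hsv,(17,90,60),(32,255,255))
n,l,st,ce=cv2.connectedComponentsWithStats(m[145:220,290:360]); 
ys,xs=np.nonzero(m[145:220,290:360]); uv=[(x+290,y+145) for x,y in zip(xs,ys)]
P=bydepth(c,d,uv); z=P[:,2]; print(hsv[165,310],len(z),np.percentile(z,[5,25,50,75,95,99]).round(1))
pl=[u for u,zz in zip(uv,z) if 20<zz<36]; 
h,_=cv2.minEnclosingCircle(np.array(pl,np.float32)); print("plate circle",h,onz(c,[h],28),"centroid",onz(c,[np.mean(pl,0)],28))
top=[u for u,zz in zip(uv,z) if 52<zz<66]; print("stub",len(top),onz(c,[np.mean(top,0)],58), P[(z>52)&(z<66)].mean(0), "r",P[(z>52)&(z<66)].std(0)*2)
```

```text
[ 20 153 198] 1545 [26.7 28.  28.6 29.3 58.1 59.6]
plate circle (323.89031982421875, 179.1932373046875) [[ 469.97714813 -361.65662951   28.        ]] centroid [[ 470.04854809 -361.3869791    28.        ]]
stub 128 [[ 469.36909265 -361.93009531   58.        ]] [ 469.36794825 -361.92963569   57.99949442] r [6.20740354 5.93455002 2.95126861]
```

Call:
jog_arm(
  targets=[
    [0, 0, -0.05, 0],
    [0, 0, -0.1, 0],
    [0, 0, -0.14, 0],
    [0, 0, -0.165, 0],
    [0, 0, -0.18, 0],
    [0, 0, -0.189, 0],
    [0, 0, -0.189, 0],
    [0, 0, -0.189, 0],
  ],
)

```text
t: 1.95
eef_pos: [469.9, -362.6, 34.7]
eef_rot: [3.14, -0.001, 0.245]
force: [0.5, -0.3, -0.5]
grip_width: 0.6
gripper_force: 0.0
```

Call:
jog_arm(
  targets=[
    [0, 0, 0, 0],
    [0, 0, 0, 0],
    [0, 0, 0, 0],
    [0, 0, 0, 0],
    [0, 0, 0, 0],
    [0, 0, 0, 0],
    [0, 0, 0, 0],
  ],
  gripper=1,
)

```text
t: 2.65
eef_pos: [469.3, -361.7, 33.6]
eef_rot: [-3.142, -0.0, 0.246]
force: [-0.5, -0.5, 0.1]
grip_width: 0.127
gripper_force: 25.0
```

Gripped: the opening is 11 mm and the grip 25 N. Lifting and going over the machine to look.

Call:
jog_arm(
  targets=[
    [0, 0, 0.02, 0],
    [0, 0, 0.06, 0],
    [0, 0, 0.11, 0],
    [0, 0, 0.16, 0],
    [0.01, 0.02, 0.19, 0],
    [0.01, 0.05, 0.19, 0],
    [0.01, 0.09, 0.19, 0],
    [0.01, 0.13, 0.19, -2],
    [0.01, 0.17, 0.19, -5],
    [0.01, 0.21, 0.19, -8],
  ],
)

```text
t: 3.65
eef_pos: [478.8, -150.1, 223.4]
eef_rot: [3.142, 0.0, 0.104]
force: [-0.1, -0.4, -0.3]
grip_width: 0.125
gripper_force: 25.0
```

Call:
jog_arm(
  targets=[
    [0, 0.04, 0, -3],
    [0, 0.08, 0, -6],
    [0, 0.12, 0, -6],
    [0, 0.16, 0, -6],
    [0, 0.2, 0, -6],
    [0, 0.24, 0, -6],
    [0, 0.28, 0, -6],
    [0, 0.31, 0, -6],
    [0, 0.31, 0, -6],
    [0, 0.31, 0, -6],
  ],
)

```text
t: 4.65
eef_pos: [478.9, 158.5, 223.2]
eef_rot: [3.141, 0.001, 0.003]
force: [0.8, -1.5, -1.9]
grip_width: 0.124
gripper_force: 25.0
```

Run:
```python
from h import *
im,d,c=snap("wrist"); o=monitor.get_obs(); print(o["t"],o["eef_pos"],o["eef_rot"],o["grip_width"],o["qpos"])
cv2.imwrite("pics/w2.png",im); np.savez("w2.npz",im=im,d=d,K=c[0],k1=c[1],C=c[2])
```

```text
4.7 [479.14168934 157.40044413 223.20031822] [3.14054635e+00 6.79538835e-04 8.94151281e-04] 0.12519246572445483 [ 0.01753416  0.22732081 -0.48763984  1.90767511  0.12372597  1.03678309
 -2.09262729]
```

View pics/w2.png

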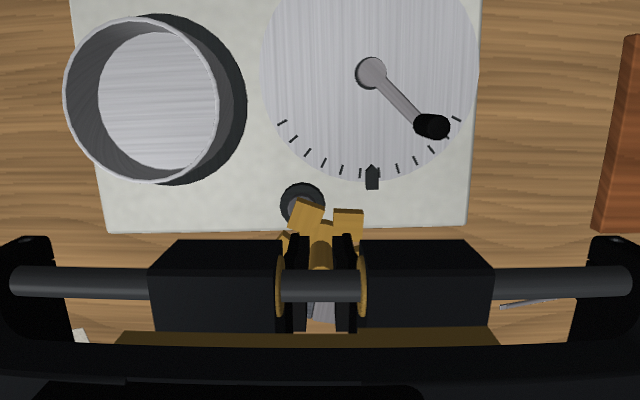

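The picture shows the bowl at (155,98), the hinge at (371,72), the knob at (432,127), the pointer nose at (372,166) and the button at (302,202). The star is held in the fingers. Next I measure these.

```bash
cat > meas.py <<'E'
from h import *
from scipy.optimize import least_squares
def circ(P,r=None):
    f=(lambda q:np.hypot(P[:,0]-q[0],P[:,1]-q[1])-(q[2] if r is None else r))
    return least_squares(f,[*P[:,:2].mean(0),r or 60],loss="soft_l1").x.round(2)
def cloud(d,c):
    vv,uu=np.mgrid[0:400,0:640]; o,r=ray(c,np.c_[uu.ravel(),vv.ravel()])
    return (o+r*d.ravel()[:,None]).reshape(400,640,3)
def machine(im,d,c,hinge0=(573,111)):
    X=cloud(d,c); z=X[...,2]; ok=d>0
    hsv=cv2.cvtColor(im,cv2.COLOR_BGR2HSV); g=hsv[...,2]
    near=lambda p,r:np.hypot(X[...,0]-p[0],X[...,1]-p[1])<r
    rim=X[ok&near((553,310),90)&(z>96)&(z<106)]; print("rim",len(rim),np.median(rim[:,2]).round(1),circ(rim) if len(rim)>20 else 0)
    fl=X[ok&near((553,310),60)&(z>50)&(z<62)]; print("floor z",np.median(fl[:,2]).round(1),len(fl))
    kn=X[ok&near(hinge0,95)&(z>107)&(z<118)&(g<80)]
    if len(kn): print("knob",len(kn),kn.mean(0).round(1),circ(kn,10) if 0 else cv2.minEnclosingCircle(kn[:,:2].astype(np.float32)))
    hb=X[ok&near(hinge0,22)&(z>64)&(z<76)]; print("hinge",len(hb),hb.mean(0).round(1),cv2.minEnclosingCircle(hb[:,:2].astype(np.float32)))
    pm=ok&near(hinge0,112)&~near(hinge0,76)&(g<75)&(z>52)&(z<64)&(np.abs(X[...,0]-475)<40)
    n,l,s,_=cv2.connectedComponentsWithStats(pm.astype(np.uint8)); k=1+s[1:,4].argmax(); ys,xs=np.nonzero(l==k)
    Q=onz(c,np.c_[xs,ys],57); print("pointer",len(Q),Q.mean(0).round(1),Q.min(0).round(1),Q.max(0).round(1))
    bt=X[ok&near((453,170),25)&(z>66)&(z<80)&(g<110)]; print("button",len(bt),bt.mean(0).round(1) if len(bt) else 0, cv2.minEnclosingCircle(bt[:,:2].astype(np.float32)) if len(bt) else 0)
    return X,Q
E
python3 - <<'E'
from meas import *
for n in("w2","top0"):
    print(n); f=np.load(n+".npz"); machine(f["im"],f["d"],(f["K"],float(f["k1"]),f["C"]))
E
```

```text
w2
rim 3043 99.8 [551.72 302.49  63.37]
floor z 56.3 12861
knob 497 [534.   68.5 112. ] ((533.7271728515625, 67.58979034423828), 9.825663566589355)
hinge 912 [573.3 110.4  68. ] ((571.2899169921875, 109.41095733642578), 19.618507385253906)
pointer 283 [482.7 109.1  57. ] [471.3 102.3  57. ] [495.6 114.9  57. ]
button 179 [462.6 179.2  71.2] ((456.67767333984375, 175.9444122314453), 13.794365882873535)
top0
rim 379 100.0 [550.03 302.88  63.58]
floor z 56.6 1761
knob 59 [531.8  66.2 112. ] ((532.1016235351562, 66.279052734375), 9.4440279006958)
hinge 111 [573.1 109.3  68.5] ((571.1715087890625, 108.75202941894531), 18.803638458251953)
pointer 34 [481.3 108.5  57. ] [471.8 103.1  57. ] [491.  112.8  57. ]
button 133 [454.  174.5  72.2] ((451.39990234375, 174.9935302734375), 17.40778923034668)
```

Call:
jog_arm(
  targets=[
    [0.015, 0.03, 0, 5],
    [0.03, 0.06, 0, 12],
    [0.045, 0.09, 0, 20],
    [0.06, 0.12, 0, 28],
    [0.072, 0.144, 0, 35],
    [0.072, 0.144, 0, 35],
    [0.072, 0.144, -0.04, 35],
    [0.072, 0.144, -0.08, 35],
    [0.072, 0.144, -0.11, 35],
    [0.072, 0.144, -0.13, 35],
  ],
)

```text
t: 5.7
eef_pos: [550.7, 298.2, 90.6]
eef_rot: [3.14, 0.005, 0.608]
force: [0.1, -0.5, -0.0]
grip_width: 0.129
gripper_force: 25.0
```

Call:
jog_arm(
  targets=[
    [0, 0, -0.01, 0],
    [0, 0, -0.016, 0],
    [0, 0, -0.02, 0],
    [0, 0, -0.022, 0],
    [0, 0, -0.023, 0],
    [0, 0, -0.023, 0],
    [0, 0, -0.023, 0],
  ],
)

```text
t: 6.4
eef_pos: [551.5, 302.5, 71.1]
eef_rot: [3.141, -0.001, 0.612]
force: [0.6, 0.8, -0.5]
grip_width: 0.125
gripper_force: 25.0
```

Call:
jog_arm(
  targets=[
    [0, 0, -0.0005, 0],
    [0, 0, -0.001, 0],
    [0, 0, -0.001, 0],
    [0, 0, -0.001, 0],
  ],
)

```text
t: 6.8
eef_pos: [551.4, 302.3, 69.6]
eef_rot: [3.142, -0.0, 0.612]
force: [0.1, 0.4, -0.1]
grip_width: 0.131
gripper_force: 25.0
```

Call:
jog_arm(
  targets=[
    [0, 0, -0.0005, 0],
    [0, 0, -0.001, 0],
    [0, 0, -0.001, 0],
    [0, 0, -0.001, 0],
  ],
)

```text
t: 7.2
eef_pos: [551.4, 302.4, 69.6]
eef_rot: [3.141, -0.0, 0.612]
force: [-1.9, -1.1, 5.8]
grip_width: 0.13
gripper_force: 25.0
```

The star touches the floor (5.8 N). Releasing with a small opening and rising.

Call:
jog_arm(
  targets=[
    [0, 0, 0, 0],
    [0, 0, 0, 0],
    [0, 0, 0, 0],
    [0, 0, 0, 0],
  ],
  gripper=0.3,
)

```text
t: 7.6
eef_pos: [551.2, 302.3, 68.4]
eef_rot: [-3.142, 0.0, 0.612]
force: [-0.3, 0.2, 0.4]
grip_width: 0.329
gripper_force: 0.0
```

Call:
jog_arm(
  targets=[
    [0, 0, 0.01, 0],
    [0, 0, 0.03, 0],
    [0, 0, 0.06, 0],
    [0, 0, 0.1, 0],
    [0, 0, 0.15, 0],
    [-0.02, -0.04, 0.15, 0],
    [-0.04, -0.08, 0.15, 0],
    [-0.06, -0.12, 0.15, 0],
    [-0.08, -0.16, 0.15, 0],
    [-0.1, -0.2, 0.15, 0],
  ],
)

```text
t: 8.6
eef_pos: [450.4, 101.0, 219.2]
eef_rot: [3.141, -0.001, 0.613]
force: [0.0, -1.4, -0.3]
grip_width: 0.354
gripper_force: 0.0
```

Call:
jog_arm(
  targets=[
    [0, 0, 0, 0],
    [0, 0, 0, 0],
    [0, 0, 0, 0],
  ],
  gripper=-0.2,
)

```text
t: 8.9
eef_pos: [451.9, 103.6, 219.3]
eef_rot: [3.141, -0.002, 0.614]
force: [0.5, 0.8, 0.3]
grip_width: 0.537
gripper_force: 0.0
```

Run:
```python
from meas import *
im,d,c=snap("wrist"); o=monitor.get_obs(); print(o["t"],o["eef_pos"],o["eef_rot"],o["grip_width"],o["qpos"].round(2))
cv2.imwrite("pics/w3.png",im); machine(im,d,c)
```

```text
8.95 [451.87396281 103.8539564  219.0888487 ] [-3.14141239e+00 -1.51371390e-03  6.14644399e-01] 0.555943991948787 [ 0.24  0.17 -0.62  1.99  0.12  1.01 -1.39]
rim 770 99.9 [552.32 302.63  64.29]
floor z 56.2 1126
knob 522 [533.2  68.6 111.8] ((533.3995361328125, 68.17403411865234), 9.8278226852417)
hinge 948 [573.1 110.3  68. ] ((571.642578125, 108.84201049804688), 19.403562545776367)
pointer 315 [482.4 109.   57. ] [471.5 101.8  57. ] [494.6 115.5  57. ]
button 797 [456.2 175.4  72. ] ((455.511474609375, 175.89723205566406), 14.133315086364746)
```

View pics/w3.png

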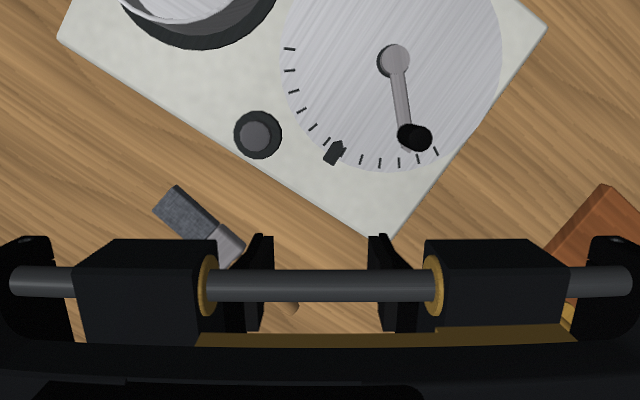

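The picture shows the hinge cap at (394,61), the knob at (415,137), the pointer at (334,152) and the button at (257,135). The hinge estimate is biased: the knob comes out 58 mm from it where it should be 64. I'll take one better-centred look at the dial.

Call:
jog_arm(
  targets=[
    [0.04, -0.01, 0.02, 0],
    [0.08, -0.022, 0.03, 0],
    [0.08, -0.022, 0.03, 0],
    [0.08, -0.022, 0.03, 0],
    [0.08, -0.022, 0.03, 0],
  ],
)

```text
t: 9.45
eef_pos: [530.3, 81.8, 247.9]
eef_rot: [-3.14, 0.001, 0.615]
force: [-0.5, -0.1, -1.7]
grip_width: 0.603
gripper_force: 0.0
```

Run:
```python
from meas import *
im,d,c=snap("wrist"); o=monitor.get_obs(); print(o["t"],o["eef_pos"],o["eef_rot"],o["grip_width"])
np.savez("w4.npz",im=im,d=d,K=c[0],k1=c[1],C=c[2])
X,Q=machine(im,d,c)
uv=proj(c,[[576,112,50],[576,112,69],[494,110,57]]); print(uv)
z=X[...,2]; near=np.hypot(X[...,0]-575,X[...,1]-112)<40
print(np.histogram(z[near],bins=np.arange(45,80,1)))
hsv=cv2.cvtColor(im,cv2.COLOR_BGR2HSV)
for p in [[576,112,50],[640,150,50],[576,175,50],[576,230,50],[660,20,50],[520,190,50]]:
    u,v=proj(c,[p])[0].round().astype(int)
    print(p,(u,v),hsv[v,u],z[v,u]) if 0<=u<640 and 0<=v<400 else print(p,u,v,"out")
u,v=uv[0].astype(int); cv2.imwrite("pics/w4.png",cv2.resize(im[max(0,v-130):v+130,max(0,u-150):u+150],None,fx=2.2,fy=2.2,interpolation=2)); print(max(0,v-130),max(0,u-150))
```

```text
9.5 [530.19367278  81.59103974 248.07765151] [-3.14076133e+00  1.04722450e-03  6.14888636e-01] 0.5974312225976218
rim 1575 99.9 [551.97 302.38  63.53]
floor z 56.3 5899
knob 387 [534.4  68.  112. ] ((533.9649658203125, 67.32835388183594), 9.913658142089844)
hinge 711 [573.8 110.2  68. ] ((571.881591796875, 108.85562133789062), 19.663488388061523)
pointer 246 [482.7 108.8  57. ] [471.2 101.6  57. ] [495.4 115.1  57. ]
button 630 [457.  174.9  71.9] ((455.9838562011719, 175.3179931640625), 14.289875030517578)
[[321.81324155 120.24350415]
 [321.86671987 121.28836141]
 [277.2958115  188.16371581]]
(array([   0,    0,    0,    0,    4,  137, 1135, 1979,  802,   77,    0,
          6,   47,   57,   24,    3,    0,    0,    0,    4,   32,  124,
        332,  309,   99,   10,    0,    0,    0,    0,    0,    0,    0,
          0]), array([45, 46, 47, 48, 49, 50, 51, 52, 53, 54, 55, 56, 57, 58, 59, 60, 61,
       62, 63, 64, 65, 66, 67, 68, 69, 70, 71, 72, 73, 74, 75, 76, 77, 78,
       79]))
[576, 112, 50] (np.int64(322), np.int64(120)) [150   6 124] 68.09212092484523
[640, 150, 50] (np.int64(328), np.int64(41)) [114   7 177] 52.15995273050561
[576, 175, 50] (np.int64(269), np.int64(83)) [108   7 180] 52.9214266289124
[576, 230, 50] (np.int64(222), np.int64(49)) [30  8 91] 50.27894140073039
[660, 20, 50] (np.int64(446), np.int64(105)) [ 34  10 186] 49.649174227702815
[520, 190, 50] (np.int64(226), np.int64(121)) [105   6 179] 51.42759119152271
0 171
```

View pics/w4.png

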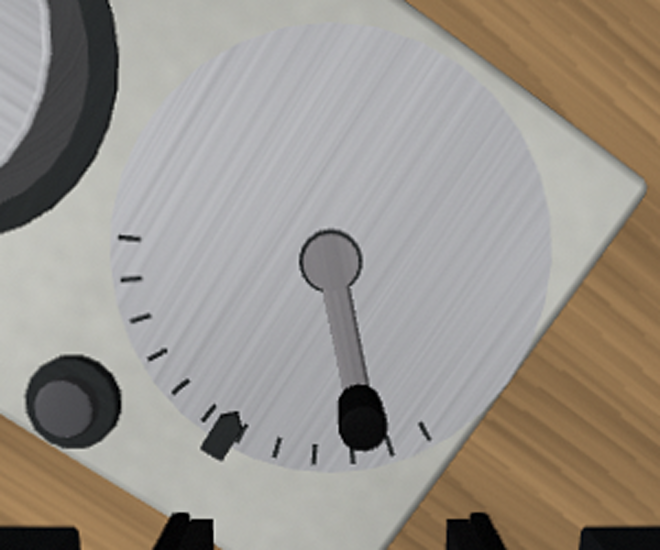

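The crop shows the dial with the cap at (331,261), the knob at (361,418), the pointer nose at (235,412) and its body at (222,436), and the button at (65,405). Now I fit the dial circle, cap and pointer axis.

```bash
cat > dial.py <<'E'
from meas import *
def dial(im,d,c):
    X=cloud(d,c); z=X[...,2]; hsv=cv2.cvtColor(im,cv2.COLOR_BGR2HSV); b=cv2.GaussianBlur(im,(5,5),0).astype(int)
    roi=np.hypot(X[...,0]-576,X[...,1]-112)<125
    m=((b[...,0]>=b[...,2])&roi&(z<56)&(hsv[...,2]>130)).astype(np.uint8)
    m=cv2.morphologyEx(cv2.morphologyEx(m,cv2.MORPH_CLOSE,np.ones((5,5))),cv2.MORPH_OPEN,np.ones((5,5)))
    ct=max(cv2.findContours(m,0,1)[0],key=cv2.contourArea)[:,0]; hull=cv2.convexHull(ct)[:,0]
    P=onz(c,ct,51.5); q=np.hypot(P[:,0]-576,P[:,1]-112); P=P[(q>92)&(ct[:,1]<235)]; cd=circ(P); print("dial fit",len(P),cd)
    cap=(np.hypot(X[...,0]-576,X[...,1]-112)<40)&(z>62)&(z<76)
    cap=cv2.morphologyEx(cap.astype(np.uint8),cv2.MORPH_OPEN,cv2.getStructuringElement(2,(15,15))); n,l,s,ce=cv2.connectedComponentsWithStats(cap)
    k=1+s[1:,4].argmax(); pc=onz(c,[ce[k]],68)[0]; print("cap",s[k,4],pc.round(2))
    h=(cd[:2]+pc[:2])/2; dark=hsv[...,2]<75
    pm=dark&(z>51)&(z<64)&(X[...,0]<500)&(X[...,0]>466)&(np.abs(X[...,1]-109)<16); n,l,s,ce=cv2.connectedComponentsWithStats(pm.astype(np.uint8)); k=1+s[1:,4].argmax()
    ys,xs=np.nonzero(l==k); Q=onz(c,np.c_[xs,ys],57)[:,:2]; a=Q-h; r=np.hypot(*a.T); t=np.arctan2(a[:,1],a[:,0])%(2*np.pi)
    print("pointer r",r.min().round(1),r.max().round(1),"ang",np.degrees(t.mean()).round(2),"near/far",np.degrees(t[r<92].mean()).round(2),np.degrees(t[r>=92].mean()).round(2),Q.mean(0).round(1))
    kn=X[(np.hypot(X[...,0]-576,X[...,1]-112)<90)&(z>109)&(z<116)&dark]; kc=np.array(cv2.minEnclosingCircle(kn[:,:2].astype(np.float32))[0])if len(kn)>20 else np.zeros(2)
    kk=(kc+kn[:,:2].mean(0))/2; a=kk-h; print("knob",kk.round(1),"r",np.hypot(*a).round(1),"ang",(np.degrees(np.arctan2(a[1],a[0]))%360).round(2),"hinge",h.round(1))
E
python3 - <<'E'
from dial import *
for n in("w4","w2"):
    f=np.load(n+".npz"); dial(f["im"],f["d"],(f["K"],float(f["k1"]),f["C"]))
E
```

```text
dial fit 568 [577.17 114.1   99.41]
cap 426 [577.51 115.12  68.  ]
pointer r 82.0 106.2 ang 183.53 near/far 183.83 183.34 [482.7 108.8]
knob [534.   67.5] r 64.0 ang 227.37 hinge [577.3 114.6]
dial fit 474 [577.17 114.06  99.26]
cap 1091 [569.18 105.8   68.  ]
pointer r 77.6 101.9 ang 180.53 near/far 180.61 180.42 [482.7 109.1]
knob [533.8  68. ] r 57.5 ang 226.86 hinge [573.2 109.9]
```

The fit is consistent: hinge (577.3,114.4), pointer from 82 to 106 mm at 183.4°, and knob radius 64.0 at 227.4°. Grasping the knob.

Call:
jog_arm(
  targets=[
    [0.003, -0.013, 0, 6],
    [0.003, -0.013, -0.03, 12],
    [0.003, -0.013, -0.07, 18],
    [0.003, -0.013, -0.11, 20],
    [0.003, -0.013, -0.14, 20],
    [0.003, -0.013, -0.158, 20],
    [0.003, -0.013, -0.168, 20],
    [0.003, -0.013, -0.168, 20],
    [0.003, -0.013, -0.168, 20],
  ],
)

```text
t: 10.4
eef_pos: [534.7, 67.8, 81.4]
eef_rot: [3.141, -0.001, 0.962]
force: [0.6, 0.3, 1.0]
grip_width: 0.6
gripper_force: 0.0
```

Call:
jog_arm(
  targets=[
    [0, 0, 0, 0],
    [0, 0, 0, 0],
    [0, 0, 0, 0],
    [0, 0, 0, 0],
    [0, 0, 0, 0],
    [0, 0, 0, 0],
  ],
  gripper=1,
  squeeze=15,
)

```text
t: 11.0
eef_pos: [534.1, 67.2, 80.7]
eef_rot: [-3.142, 0.0, 0.961]
force: [-0.3, -0.5, 2.2]
grip_width: 0.222
gripper_force: 15.0
```

Run:
```python
import numpy as np
h=np.array([577.3,114.4])
p=lambda a:h+64*np.array([np.cos(np.radians(a)),np.sin(np.radians(a))])
for k in range(1,10): a=227.4-44*k/9; print(((p(a)-p(227.4))/1000).round(4),round(a-227.4,1))
```

```text
[-0.0039  0.0039] -4.9
[-0.0074  0.008 ] -9.8
[-0.0105  0.0125] -14.7
[-0.0133  0.0172] -19.6
[-0.0156  0.0221] -24.4
[-0.0175  0.0273] -29.3
[-0.019   0.0325] -34.2
[-0.02    0.0379] -39.1
[-0.0206  0.0433] -44.0
```

Call:
jog_arm(
  targets=[
    [-0.0039, 0.0039, 0, -4.9],
    [-0.0074, 0.008, 0, -9.8],
    [-0.0105, 0.0125, 0, -14.7],
    [-0.0133, 0.0172, 0, -19.6],
    [-0.0156, 0.0221, 0, -24.4],
    [-0.0175, 0.0273, 0, -29.3],
    [-0.019, 0.0325, 0, -34.2],
    [-0.02, 0.0379, 0, -39.1],
    [-0.0206, 0.0433, 0, -44],
    [-0.0206, 0.0433, 0, -44],
  ],
)

```text
t: 12.0
eef_pos: [513.3, 111.1, 80.6]
eef_rot: [3.141, 0.001, 0.194]
force: [-1.0, 0.5, 2.9]
grip_width: 0.222
gripper_force: 15.0
```

Call:
jog_arm(
  targets=[
    [0, 0, 0, 0],
    [0, 0, 0, 0],
    [0, 0, 0, 0],
  ],
)

```text
t: 12.3
eef_pos: [513.3, 110.7, 80.6]
eef_rot: [-3.141, 0.001, 0.194]
force: [-3.1, 0.9, 4.7]
grip_width: 0.23
gripper_force: 15.0
```

Call:
jog_arm(
  targets=[
    [0, 0, 0, 0],
    [0, 0, 0, 0],
    [0, 0, 0, 0],
    [0, 0, 0, 0],
  ],
  gripper=-0.2,
)

```text
t: 12.7
eef_pos: [514.0, 110.4, 80.5]
eef_rot: [3.141, -0.0, 0.193]
force: [0.5, 0.2, -0.8]
grip_width: 0.501
gripper_force: 0.0
```

Call:
jog_arm(
  targets=[
    [0, 0, 0.03, 0],
    [0, 0, 0.07, 0],
    [0, 0, 0.12, 4],
    [0, -0.01, 0.168, 12],
    [0.01, -0.02, 0.168, 20],
    [0.018, -0.03, 0.168, 22],
    [0.018, -0.03, 0.168, 22],
    [0.018, -0.03, 0.168, 22],
    [0.018, -0.03, 0.168, 22],
  ],
)

```text
t: 13.6
eef_pos: [531.0, 81.4, 248.2]
eef_rot: [-3.141, 0.001, 0.578]
force: [0.6, 0.2, -0.9]
grip_width: 0.597
gripper_force: 0.0
```

Run:
```python
from dial import *
im,d,c=snap("wrist"); o=monitor.get_obs(); print(o["t"],o["eef_pos"],o["eef_rot"],o["grip_width"])
np.savez("w5.npz",im=im,d=d,K=c[0],k1=c[1],C=c[2])
dial(im,d,c)
u,v=proj(c,[[577,114,50]])[0].astype(int); v0,u0=max(0,v-130),max(0,u-200)
w=cv2.resize(im[v0:v+130,u0:u+150],None,fx=2.1,fy=2.1,interpolation=2); cv2.imwrite("pics/w5.png",w); print(v0,u0)
```

```text
13.65 [531.078114    81.41678396 248.2062797 ] [-3.14103221e+00  6.29703287e-04  5.78380483e-01] 0.6007749107656423
dial fit 566 [577.26 114.07  99.39]
cap 488 [577.76 114.35  68.  ]
pointer r 87.8 106.5 ang 183.16 near/far 183.17 183.16 [480.3 108.9]
knob [513.9 110.1] r 63.8 ang 183.72 hinge [577.5 114.2]
0 117
```

View pics/w5.png

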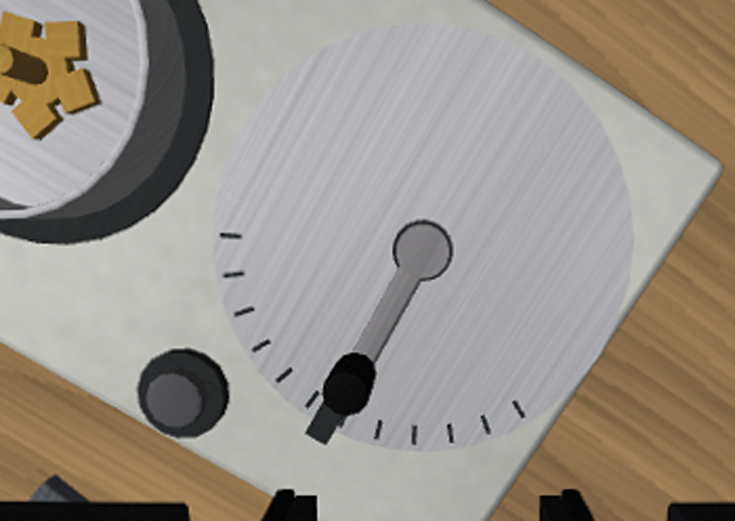

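The crop shows the star lying flat in the bowl at (35,70), with the lever and knob at (348,384) in line with the pointer at (320,425). One cross-check of alignment from the steel arm itself, using the picture already taken.

Run:
```python
from dial import *
for n,ang in(("w5",183.4),("w4",227.4)):
    f=np.load(n+".npz"); im,d,c=f["im"],f["d"],(f["K"],float(f["k1"]),f["C"]); X=cloud(d,c); z=X[...,2]
    g=cv2.cvtColor(im,cv2.COLOR_BGR2HSV)[...,2]
    h=np.array([577.35,114.2]); a=X[...,:2]-h; t=np.radians(ang); e=np.array([np.cos(t),np.sin(t)]); s=a@e; w=a@np.array([-e[1],e[0]])
    m=(s>20)&(s<46)&(abs(w)<12)&(z>60)&(z<72)&(g>80)
    A=onz(c,np.argwhere(m)[:,::-1],67)[:,:2]; b=(A-h); v=cv2.fitLine(A.astype(np.float32),2,0,.01,.01).ravel()
    print(n,m.sum(),"arm centroid dir",np.degrees(np.arctan2(*b.mean(0)[::-1]))%360,"line dir",np.degrees(np.arctan2(v[1],v[0]))%180, "offset",((b.mean(0))@[-e[1],e[0]]))
    # pointer far part only
    P=(g<75)&(z>51)&(z<64)&(s>0) if n=="w5" else (g<75)&(z>51)&(z<64)&(X[...,0]<500)&(abs(X[...,1]-109)<16)
    P=P&(X[...,0]<500)&(abs(X[...,1]-109)<16)
    Q=onz(c,np.argwhere(P)[:,::-1],57)[:,:2]-h; print("  ptr",np.degrees(np.arctan2(*Q.mean(0)[::-1]))%360)
```

```text
w5 309 arm centroid dir 183.20477656797348 line dir 3.600326 offset -0.11181987667291082
  ptr 182.66917147405562
w4 306 arm centroid dir 226.58239716360646 line dir 46.790024 offset -0.47089702651092225
  ptr 182.8920406336314
```

Lever and pointer agree within about 0.5°. Now the button at (456,175,72), pressed with the fingers shut.

Call:
jog_arm(
  targets=[
    [-0.025, 0.03, 0, 0],
    [-0.05, 0.06, 0, 0],
    [-0.075, 0.094, 0, 0],
    [-0.075, 0.094, 0, 0],
    [-0.075, 0.094, -0.04, 0],
    [-0.075, 0.094, -0.08, 0],
    [-0.075, 0.094, -0.12, 0],
    [-0.075, 0.094, -0.15, 0],
    [-0.075, 0.094, -0.168, 0],
    [-0.075, 0.094, -0.168, 0],
  ],
  gripper=1,
)

```text
t: 14.65
eef_pos: [454.7, 173.7, 78.1]
eef_rot: [-3.14, 0.006, 0.578]
force: [0.1, 0.1, 0.2]
grip_width: 0.002
gripper_force: 0.0
```

Call:
jog_arm(
  targets=[
    [0, 0, -0.005, 0],
    [0, 0, -0.008, 0],
    [0, 0, -0.01, 0],
    [0, 0, -0.012, 0],
    [0, 0, -0.0135, 0],
    [0, 0, -0.0135, 0],
  ],
)

```text
t: 15.25
eef_pos: [457.4, 174.9, 67.6]
eef_rot: [3.141, -0.002, 0.577]
force: [0.5, -0.4, 3.7]
grip_width: 0.006
gripper_force: 2.0
```

Call:
jog_arm(
  targets=[
    [0, 0, -0.001, 0],
    [0, 0, -0.002, 0],
    [0, 0, -0.003, 0],
    [0, 0, -0.003, 0],
    [0, 0, -0.003, 0],
  ],
)

```text
t: 15.75
eef_pos: [457.5, 174.9, 66.1]
eef_rot: [3.14, -0.001, 0.577]
force: [-3.5, -1.2, 21.0]
grip_width: 0.008
gripper_force: 10.1
```

21 N, well above the 5 N spring, so the button is on its stop. Releasing and lifting clear.

Call:
jog_arm(
  targets=[
    [0, 0, 0.005, 0],
    [0, 0, 0.015, 0],
    [0, 0, 0.04, 0],
    [0, 0, 0.08, 0],
    [0, 0, 0.13, 0],
    [0, 0, 0.17, 0],
    [0.02, -0.02, 0.18, 0],
    [0.04, -0.04, 0.18, 0],
    [0.06, -0.06, 0.18, 0],
    [0.06, -0.06, 0.18, 0],
  ],
)

```text
t: 16.75
eef_pos: [518.4, 110.4, 243.5]
eef_rot: [3.141, 0.001, 0.571]
force: [-0.2, -0.0, 0.5]
grip_width: 0.006
gripper_force: 0.0
```

Run:
```python
from dial import *
im,d,c=snap("wrist"); o=monitor.get_obs(); print(o["t"],o["eef_pos"],o["force"])
dial(im,d,c); cv2.imwrite("pics/w6.png",im)
X=cloud(d,c); m=(np.hypot(X[...,0]-456,X[...,1]-175)<9)&(d>0); print("button z",np.median(X[m][:,2]))
```

```text
16.8 [516.86980319 112.67059481 243.36489847] [ 0.07492368  0.85092222 -0.45439655]
dial fit 574 [577.3  113.97  99.4 ]
cap 497 [577.27 114.49  68.  ]
pointer r 84.2 106.1 ang 183.11 near/far 183.07 183.13 [481.8 109. ]
knob [513.9 110.4] r 63.5 ang 183.49 hinge [577.3 114.2]
button z 72.52034562877407
```

View pics/w6.png

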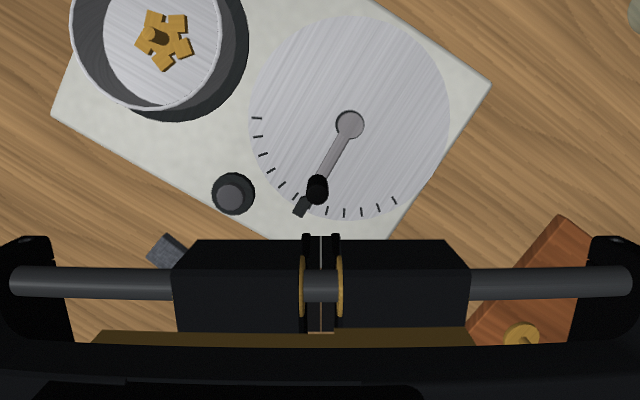

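The star lies flat in the bowl at (164,40), the lever at (318,188) points at the pointer (302,206), and the button is up again at (233,193), z 72.

```bash
python3 -c "
from plant import job
print(job.close_job())"
```

```text
the job is handed in; nothing more can be done
None
```

The star is in the polisher bowl, the lever is on the pointer to within about 0.5°, the start button was then pressed fully down and came back up, the leaf and disc were left alone, and the job is handed in at about 17 s of robot time.

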